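Re-shelve donated pocket books in reverse order

TASK

Move the four pocket books from the wooden intake rack to the grey display rack in reverse order, newest first: seen from the robot, the book that stood leftmost in the intake rack goes into the rightmost pocket of the display rack, the next one into the pocket to its left, and so on. Each book must stand upright on the floor of its own pocket, let go and at rest. Leave the mug, the roll of tape and the notebook where they are.

Things in the scene. Friction and masses are not known exactly. Their poses are not given: they have to be found in the camera images.
- book_red: Loose pocket book with red covers and spine, standing upright in a pocket of the wooden rack at the start: 70 mm along its x, 24 mm thick along its y (grasp across this from above), 110 mm tall along its z. Origin at the centre of its underside. About 0.16 kg, rigid, does not open.
- book_yellow: Loose pocket book with yellow covers and spine, standing upright in a pocket of the wooden rack at the start: 70 mm along its x, 24 mm thick along its y (grasp across this from above), 110 mm tall along its z. Origin at the centre of its underside. About 0.16 kg, rigid, does not open.
- book_green: Loose pocket book with green covers and spine, standing upright in a pocket of the wooden rack at the start: 70 mm along its x, 24 mm thick along its y (grasp across this from above), 110 mm tall along its z. Origin at the centre of its underside. About 0.16 kg, rigid, does not open.
- book_blue: Loose pocket book with blue covers and spine, standing upright in a pocket of the wooden rack at the start: 70 mm along its x, 24 mm thick along its y (grasp across this from above), 110 mm tall along its z. Origin at the centre of its underside. About 0.16 kg, rigid, does not open.
- intake_rack: Wooden rack: fixed block 114 (x) x 280 (y) x 36 mm, near or far row, yaw within 12 degrees. Origin: centre of underside, on the counter. Four open pockets centred at x 0, y +105 (left, seen from the robot), +35, -35, -105 mm (right), each 90 (x) x 42 (y) mm, floor 8 mm, rim 36 mm above the counter. Starts with a book in each pocket, within 6 mm of centre, thickness along rack y.
- display_rack: Grey rack with dark pocket floors: fixed block 114 (x) x 280 (y) x 36 mm, near or far row, yaw within 12 degrees. Origin: centre of underside, on the counter. Four open pockets centred at x 0, y +105 (left, seen from the robot), +35, -35, -105 mm (right), each 90 (x) x 42 (y) mm, floor 8 mm, rim 36 mm above the counter. Empty at the start, no tickets.
- ticket_red: Red ticket fixed on the +x rim of the wooden intake rack, 12 x 34 x 3 mm, its origin at the centre of its underside, 36 mm above the counter and 51 mm along the rack's +x from the centre of the pocket in which the red book stands at the start. It stays there and so keeps a record of the intake order.
- ticket_yellow: Yellow ticket fixed on the +x rim of the wooden intake rack, 12 x 34 x 3 mm, its origin at the centre of its underside, 36 mm above the counter and 51 mm along the rack's +x from the centre of the pocket in which the yellow book stands at the start. It stays there and so keeps a record of the intake order.
- ticket_green: Green ticket fixed on the +x rim of the wooden intake rack, 12 x 34 x 3 mm, its origin at the centre of its underside, 36 mm above the counter and 51 mm along the rack's +x from the centre of the pocket in which the green book stands at the start. It stays there and so keeps a record of the intake order.
- ticket_blue: Blue ticket fixed on the +x rim of the wooden intake rack, 12 x 34 x 3 mm, its origin at the centre of its underside, 36 mm above the counter and 51 mm along the rack's +x from the centre of the pocket in which the blue book stands at the start. It stays there and so keeps a record of the intake order.
- mug: White mug (bystander), 76 mm wide, 90 mm tall, upright, origin at the centre of its underside. Stands on the robot's left, clear of the racks.
- tape_roll: Amber roll of tape (bystander) lying flat, 84 mm across, 25 mm high, origin at the centre of its underside. On the robot's left, clear of the racks.
- notebook: Wire-bound notebook with a blue cover (bystander) lying flat, 150 x 105 x 13 mm, origin at the centre of its underside. On the robot's right, clear of the racks.
There are look-alikes about, which are no part of the job. What is shaped like the book_blue but purple is not meant. What is shaped like the book_yellow but purple is not meant.

How it is judged:
At the end, for the whole second after the job is handed in: Each book stands in the display pocket mirroring its ticket's place on the intake rack (ticket at y, book at -y): within 14 mm of pocket centre in y, 15 mm in x, underside 3 to 15 mm above the counter, tilt under 0.12 rad, slower than 0.02 m/s and 0.2 rad/s (((y of ticket_red in the frame of intake_rack between 0.085 and 0.125 m and y of book_red in the frame of display_rack between -0.119 and -0.091 m) or (y of ticket_red in the frame of intake_rack between 0.015 and 0.055 m and y of book_red in the frame of display_rack between -0.049 and -0.021 m) or (y of ticket_red in the frame of intake_rack between -0.055 and -0.015 m and y of book_red in the frame of display_rack between 0.021 and 0.049 m) or (y of ticket_red in the frame of intake_rack between -0.125 and -0.085 m and y of book_red in the frame of display_rack between 0.091 and 0.119 m)) and x of book_red in the frame of display_rack between -0.015 and 0.015 m and z of book_red in the frame of display_rack between 0.003 and 0.015 m and angle between each of book_red, book_yellow, book_green, book_blue's own z axis and vertical below 0.12 rad and linear speed of each of book_red, book_yellow, book_green, book_blue below 0.02 m/s and angular speed of each of book_red, book_yellow, book_green, book_blue below 0.2 rad/s and ((y of ticket_yellow in the frame of intake_rack between 0.085 and 0.125 m and y of book_yellow in the frame of display_rack between -0.119 and -0.091 m) or (y of ticket_yellow in the frame of intake_rack between 0.015 and 0.055 m and y of book_yellow in the frame of display_rack between -0.049 and -0.021 m) or (y of ticket_yellow in the frame of intake_rack between -0.055 and -0.015 m and y of book_yellow in the frame of display_rack between 0.021 and 0.049 m) or (y of ticket_yellow in the frame of intake_rack between -0.125 and -0.085 m and y of book_yellow in the frame of display_rack between 0.091 and 0.119 m)) and x of book_yellow in the frame of display_rack between -0.015 and 0.015 m and z of book_yellow in the frame of display_rack between 0.003 and 0.015 m and ((y of ticket_green in the frame of intake_rack between 0.085 and 0.125 m and y of book_green in the frame of display_rack between -0.119 and -0.091 m) or (y of ticket_green in the frame of intake_rack between 0.015 and 0.055 m and y of book_green in the frame of display_rack between -0.049 and -0.021 m) or (y of ticket_green in the frame of intake_rack between -0.055 and -0.015 m and y of book_green in the frame of display_rack between 0.021 and 0.049 m) or (y of ticket_green in the frame of intake_rack between -0.125 and -0.085 m and y of book_green in the frame of display_rack between 0.091 and 0.119 m)) and x of book_green in the frame of display_rack between -0.015 and 0.015 m and z of book_green in the frame of display_rack between 0.003 and 0.015 m and ((y of ticket_blue in the frame of intake_rack between 0.085 and 0.125 m and y of book_blue in the frame of display_rack between -0.119 and -0.091 m) or (y of ticket_blue in the frame of intake_rack between 0.015 and 0.055 m and y of book_blue in the frame of display_rack between -0.049 and -0.021 m) or (y of ticket_blue in the frame of intake_rack between -0.055 and -0.015 m and y of book_blue in the frame of display_rack between 0.021 and 0.049 m) or (y of ticket_blue in the frame of intake_rack between -0.125 and -0.085 m and y of book_blue in the frame of display_rack between 0.091 and 0.119 m)) and x of book_blue in the frame of display_rack between -0.015 and 0.015 m and z of book_blue in the frame of display_rack between 0.003 and 0.015 m); the robot touches nothing.
It fails at once if the mug is moved more than 30 mm (distance of mug from where it was at the start of the episode above 0.03 m).
It fails at once if the roll of tape is moved more than 30 mm (distance of tape_roll from where it was at the start of the episode above 0.03 m).
It fails at once if the notebook is moved more than 30 mm (distance of notebook from where it was at the start of the episode above 0.03 m).
It also fails if it takes over 128 s, if anything falls off the work surface, if the arm or the gripper's body presses on something with over 40 N, if the wrist force passes 120 N, or if a joint passes its speed limit or range.

ROBOT

A 6-joint arm with a two-finger parallel gripper is mounted at the origin on the work surface. World frame = base frame: x ahead of the robot, y to its left, z up, the work surface at z = 0. Lengths are in m, angles in rad, forces in N, time in s.
With the tool pointing down it reaches from about 0.375 to 0.975 m from the base axis. Payload 3.8 kg.
Tool frame: the origin (TCP) lies midway between the tips of the shut fingers; the grasp point (between the pads) lies 19 mm behind it; z points along the fingers, y is the line along which they close (so a half turn about z gives the same grasp; the last joint's range is limited). The gripper opens to 85 mm and grips with 20 to 120 N. Pads are 22 mm wide; open, the fingers measure 114 mm over their backs; the gripper's body (76 mm by 85 mm) begins 54 mm behind the grasp point. The pads swing forward as they close: fully open they stand 13 mm farther back than shut.
Start: joints at [-1.375, 0.264, 1.604, -0, 1.274, -0.037], TCP at [0.156, -0.657, 0.231] pointing down, gripper open.
Joint ranges: [-2.63, 2.63], [-0.94, 2.18], [0.31, 2.57], [-1.31, 4.45], [0, 2.66], [-2.55, 2.55]. Speed limits (rad/s): [2.57, 2.57, 3.14, 3.14, 3.14, 3.14].

INTERFACE

Orientations are given as a rotation vector (axis times angle).
In Python, from workcell import bot gives the robot as it stands.
- The arm moves only by the tool step_arm, never from a script. Its argument "motion" is a list of rows, each a list of 5 numbers: the finger opening in cm, from 0 to 8.54, then the shift along the tool's x, y, z in cm, then the turn about the tool's z in degrees. In form: [[claw, dx, dy, dz, twist], ...]. A call has 1 to 20 rows; each row is the pose to reach, as a shift and turn from the pose commanded when the call began, along the tool's axes at that moment; what a row does not reach only later rows make up. A row lasts 1/10 s, in which the tool goes at most 50 mm and 8.59 degrees, less where a joint would pass 70% of its speed; a pose out of reach is approached as far as the arm can. A call with a gripper value outside its range is refused whole. The fingers move at their own pace and stop on an object; "force" is the grip in N (left out, the last holds). Time passes only in rows, so rows that repeat a pose let the fingers close. It gives the time, the measured TCP pose, the force, the opening and the grip force at its end, in the units of the state.
- bot.read_state(): the state, without advancing time (a new reading comes with each control period).
- bot.read_camera(name): name is "scene" or "top" or "wrist"; returns (picture, depth): 480x640x3 uint8, red, green, blue; 480x640 float32, m along the optical axis (not along the pixel's ray), 0 where there is no reading.
- bot.calibration(name): a dict with "mtx" (3x3 intrinsics, pixels), "k1" (the pictures are not rectified: a ray, as slopes to the right and down, at radius r is drawn at 1 + k1 r^2 times it, then the intrinsics apply), "origin" and "orientation" of the camera in the world; the wrist camera has in their place "T_tool_cam" (4x4, takes a point from camera to tool coordinates, whose origin is the TCP and whose axes are the flange's). Camera axes: x right, y up, looking along -z (the intrinsics and any distortion apply to the point x, -y, -z); pixel columns grow to the right and rows downward; lengths in m; the calibration is good to about 2 mm. A picture is of the moment at which its call begins: read the wrist's pose just before it. calibration takes no time and is no camera call.
- bot.finish_job(): hands the job in; it is judged then, once.
The state is a dict: "time": time; "q": joint angles; "joint_vel": joint speeds; "joint_torque": joint torques, N m; "tool_pos": TCP position; "tcp_rot": TCP orientation; "wrist_force": force on the tool from outside, world axes, zero at the start; "torque": the same for the moment, N m; "width": opening from 0.0 (shut) to 1.0 (fully open); "grip_force": force on a finger pad.
Only numpy, scipy, OpenCV 4.12 (cv2) and the standard library are available. Lean on these libraries where they do the work, as an engineer would, in place of code of your own. Each camera call takes 0.05 s, during which the arm holds its last target. There are 200 camera calls.

## Working session

There is one attempt and no reset: what is moved stays moved. The work goes in short steps, Python scripts to look and compute and a tool call to move; the robot and the scene stay as the last step left them, time stands still between calls to the robot, and variables do not carry over. Pictures are saved under pics/ and viewed, at most 14 in all, crops included, and the job is handed in when it is done.

Besides the shell and the picture viewer there is one more tool, called after "Call:" as name(argument=value, ...), one argument or row to a line, values as JSON. step_arm: Moves the arm, as the interface text tells. Its arguments: {"type":"object","properties":{"motion":{"type":"array","items":{"type":"array","items":{"type":"number"}}},"force":{"type":"number"}},"required":["motion"]}

```bash
mkdir -p pics; cat > h.py <<'E'
import numpy as np, cv2
from scipy.spatial.transform import Rotation as R
from workcell import bot
def world(name, pix, depth, T=None):
    c=bot.calibration(name); K=np.array(c["mtx"]); k1=c["k1"]
    pix=np.atleast_2d(pix).astype(float)
    p=cv2.undistortPoints(pix.reshape(-1,1,2),K,np.array([k1,0,0,0,0.])).reshape(-1,2)
    d=np.atleast_1d(depth)
    P=np.c_[p[:,0]*d,-p[:,1]*d,-d]
    if T is None:
        o=np.array(c["orientation"]); M=o if o.shape==(3,3) else R.from_rotvec(o).as_matrix()
        return P@M.T+np.array(c["origin"])
    return (np.c_[P,np.ones(len(P))]@T.T)[:,:3]
def cloud(name):
    im,d=bot.read_camera(name)
    v,u=np.mgrid[0:480,0:640]
    W=world(name,np.c_[u.ravel(),v.ravel()],d.ravel()).reshape(480,640,3)
    W[d==0]=np.nan
    return im,d,W
E
python3 - <<'E'
from h import *
for n in("top","scene"):
    im,d,W=cloud(n); np.savez(n+".npz",im=im,d=d,W=W)
    cv2.imwrite(f"pics/{n}0.png",im[:,:,::-1]); c=bot.calibration(n); print(n,c)
print(bot.read_state())
E
```

```text
top {'mtx': array([[512.56687501,   0.        , 316.00150666],
       [  0.        , 512.56687501, 245.17847397],
       [  0.        ,   0.        ,   1.        ]]), 'k1': -0.07191036719268588, 'origin': array([0.49911191, 0.00227086, 1.27953906]), 'orientation': array([ 0.0702307 , -0.07028202, -1.59363135])}
scene {'mtx': array([[561.49743247,   0.        , 317.56430125],
       [  0.        , 561.49743247, 233.36810835],
       [  0.        ,   0.        ,   1.        ]]), 'k1': -0.04217287516125377, 'origin': array([1.38666067, 0.7520269 , 0.80190008]), 'orientation': array([0.45962672, 1.13237221, 2.11491824])}
{'time': 0.1, 'q': array([-1.37486663e+00,  2.64723718e-01,  1.60525746e+00,  5.19990955e-05,
        1.27372498e+00, -3.68933978e-02]), 'joint_vel': array([ 0.00032958, -0.00136151, -0.00358689, -0.00038902,  0.000346  ,
        0.00080431]), 'joint_torque': array([ 2.04599733e-04, -5.16706467e+01, -3.68588233e+01, -1.59940982e-04,
        6.24938897e-03,  3.62112235e-05]), 'tool_pos': array([ 0.15562686, -0.65611747,  0.2300448 ]), 'tcp_rot': array([-3.11823609e+00, -3.64623229e-01,  1.85757926e-04]), 'wrist_force': array([-0.38352798, -0.96504394,  0.64864175]), 'torque': array([ 0.00020359, -0.01848775, -0.04445152]), 'grip_force': 0.0, 'width': 1.0011510694967853}
```

View pics/top0.png

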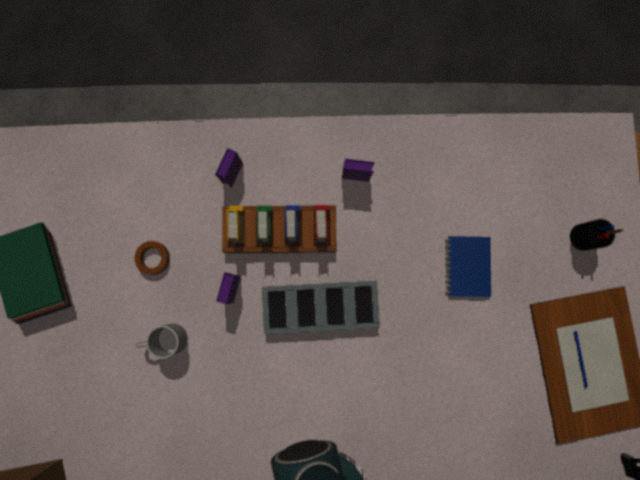

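View pics/scene0.png

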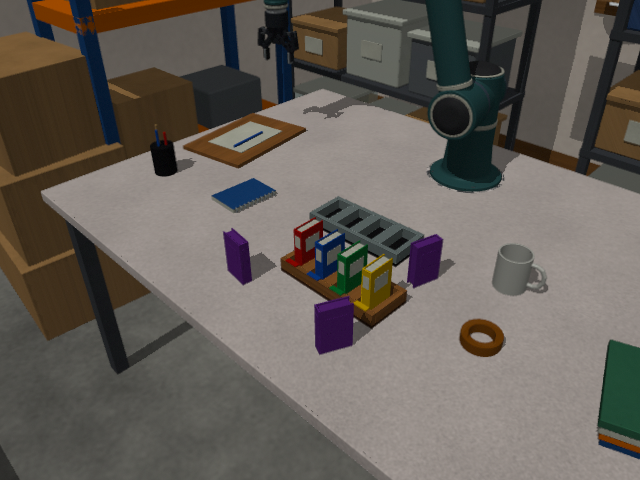

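Candidates (top picture): books yellow (235,225), green (264,225), blue (293,225), red (322,225) in the wooden rack. Not meant: the purple ones at (229,165), (358,169), (228,288), the blue notebook (469,267) and the green stack at the left. The wooden rack is in the far row, the grey rack in the near row.

```bash
python3 - <<'E'
from h import *
z=np.load("top.npz"); im,W=z["im"],z["W"]
cv2.imwrite("pics/crop1.png",cv2.resize(im[140:345,205:390,::-1],None,fx=2.9,fy=2.9,interpolation=cv2.INTER_CUBIC))
hsv=cv2.cvtColor(im,cv2.COLOR_RGB2HSV)
v,u=np.mgrid[0:480,0:640]
Z=W[...,2]
def rect(m,l):
    p=W[m][:,:2]; p=p[np.isfinite(p).all(1)]
    (c,s,a)=cv2.minAreaRect((p*1000).astype(np.float32)); print(l,len(p),np.round(c,1),np.round(s,1),round(a,2),"z",np.round(np.nanpercentile(Z[m],[5,50,95]),4))
box=lambda a,b,c,d:(u>a)&(u<b)&(v>c)&(v<d)
rim=(Z>.026)&(Z<.046)
rect(rim&box(255,390,275,345),"disp"); rect(rim&box(215,345,200,260),"intake")
for n,x in zip("ygbr",(235,264,293,322)):
    rect((Z>.105)&(Z<.13)&box(x-14,x+14,195,258),n)
for n,b in dict(p1=(215,245,145,190),p2=(338,378,155,185),p3=(214,244,268,308),mug=(140,190,320,365)).items(): rect((Z>.05)&box(*b),n)
E
```

```text
disp 2863 [459.9  -5.7] [114.2 278.8] 1.89 z [0.0325 0.0369 0.0409]
intake 2868 [653.7  91.7] [278.3 115.3] 89.27 z [0.0321 0.0369 0.0415]
y 340 [656.1 191.3] [69.8 25. ] 0.05 z [0.1103 0.1159 0.121 ]
g 334 [654.6 122.3] [24.8 70. ] 89.98 z [0.1095 0.1155 0.1209]
b 322 [655.4  56.9] [23.1 69.7] 88.89 z [0.1126 0.1162 0.1208]
r 295 [653.  -12.4] [70.6 23.8] 1.89 z [0.112  0.1163 0.1209]
p1 512 [801.8 207.1] [26.9 70.7] 64.39 z [0.058  0.1057 0.1123]
p2 483 [ 788.6 -101.8] [71.1 26.3] 82.37 z [0.0603 0.1062 0.1122]
p3 437 [511.3 210.5] [25.7 68.1] 73.75 z [0.0616 0.1066 0.1126]
mug 497 [386.9 364.2] [76.3 83.7] 48.08 z [0.0535 0.0791 0.0935]
```

View pics/crop1.png

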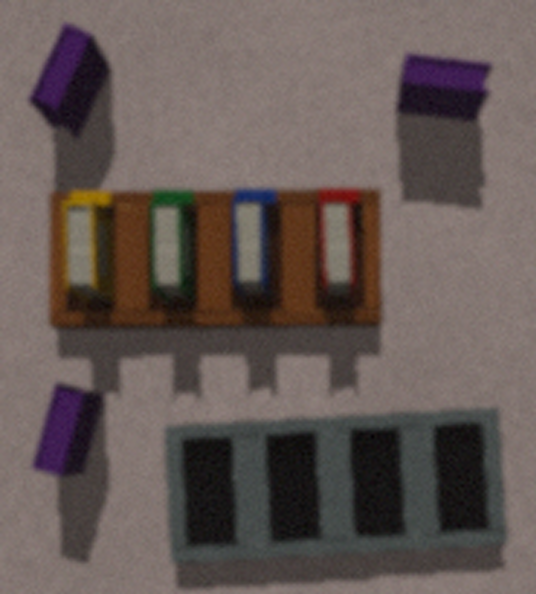

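```bash
cat >> h.py <<'E'
def go(x,y,z,yaw):
    s=bot.read_state(); M=R.from_rotvec(s["tcp_rot"]).as_matrix(); y0=np.degrees(np.arctan2(M[1,0],M[0,0]))
    print("shift cm",np.round(M.T@(np.array([x,y,z])-s["tool_pos"])*100,2),"twist",round(y0-yaw,2),"tilt",np.round(M[:,2],3),"t",s["time"],"q6",s["q"][5].round(2))
E
python3 -c "
from h import *
go(.655,.1915,.2,-.4)"
```

```text
shift cm [ 68.15 -70.95   3.16] twist 13.74 tilt [-0.     0.002 -1.   ] t 0.1 q6 -0.04
```

Call:
step_arm(
  motion=[
    [5.5,68.15,-70.95,0,13.7],
    [5.5,68.15,-70.95,0,13.7],
    [5.5,68.15,-70.95,0,13.7],
    [5.5,68.15,-70.95,0,13.7],
    [5.5,68.15,-70.95,0,13.7],
    [5.5,68.15,-70.95,0,13.7],
    [5.5,68.15,-70.95,0,13.7],
    [5.5,68.15,-70.95,0,13.7],
    [5.5,68.15,-70.95,0,13.7],
    [5.5,68.15,-70.95,0,13.7],
    [5.5,68.15,-70.95,0,13.7],
    [5.5,68.15,-70.95,0,13.7],
    [5.5,68.15,-70.95,0,13.7],
    [5.5,68.15,-70.95,0,13.7],
    [5.5,68.15,-70.95,0,13.7],
    [5.5,68.15,-70.95,0,13.7],
    [5.5,68.15,-70.95,0,13.7],
    [5.5,68.15,-70.95,0,13.7],
    [5.5,68.15,-70.95,0,13.7],
    [5.5,68.15,-70.95,0,13.7],
  ],
)

```text
time: 2.1
tool_pos: [0.6559, 0.1939, 0.2303]
tcp_rot: [-3.141, 0.007, 0.001]
wrist_force: [0.9, -1.0, 0.3]
width: 0.64
grip_force: 0.0
```

```bash
python3 -c "
from h import *
go(.655,.1915,.2,-.4)"
```

```text
shift cm [-0.08  0.25  3.03] twist 0.14 tilt [-0.001  0.    -1.   ] t 2.1 q6 1.83
```

```bash
cat >> h.py <<'E'
def wrist():
    s=bot.read_state(); T=np.eye(4); T[:3,:3]=R.from_rotvec(s["tcp_rot"]).as_matrix(); T[:3,3]=s["tool_pos"]
    im,d=bot.read_camera("wrist"); v,u=np.mgrid[0:480,0:640]
    W=world("wrist",np.c_[u.ravel(),v.ravel()],d.ravel(),T@np.array(bot.calibration("wrist")["T_tool_cam"])).reshape(480,640,3)
    W[d==0]=np.nan
    return im,W
E
python3 - <<'E'
from h import *
im,W=wrist(); cv2.imwrite("pics/w1.png",im[:,:,::-1])
m=(W[...,2]>.105)&(W[...,2]<.13)
n,l,st,c=cv2.connectedComponentsWithStats(m.astype(np.uint8))
for i in range(1,n):
    if st[i,4]>300:
        print(st[i],np.round([np.array(q) for q in cv2.minAreaRect((W[l==i][:,:2]*1000).astype(np.float32))[:2]],1),cv2.minAreaRect((W[l==i][:,:2]*1000).astype(np.float32))[2],im[l==i].mean(0).round())
E
```

```text
[ 251    0   62   62 2051] [[787.6 216.5]
 [ 24.1  37.4]] 64.36355590820312 [ 82.  38. 103.]
[ 300  181   39  106 3593] [[657.2 193.9]
 [ 70.3  24.1]] 0.7670674920082092 [156. 141.  97.]
[ 490  182   59  104 4393] [[656.7  60. ]
 [ 25.2  69.8]] 89.8147201538086 [ 82.  91. 107.]
[ 400  184   47  105 3996] [[655.4 125. ]
 [ 70.2  24.8]] 0.31224024295806885 [ 96. 116.  92.]
[ 587  185   53  105 4381] [[653.7  -9. ]
 [ 70.6  26. ]] 2.01112961769104 [115.  73.  66.]
[ 275  369   48   64 1727] [[519.8 211.1]
 [ 24.3  55.3]] 73.96671295166016 [49. 18. 65.]
```

View pics/w1.png

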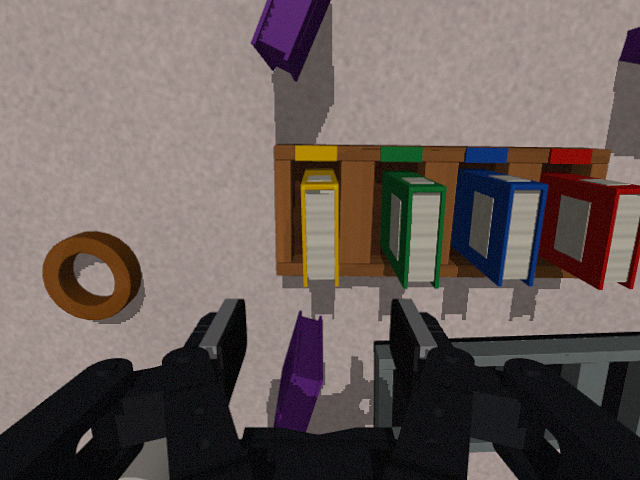

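The wrist picture shows yellow (320,230) midway between the fingers (222 and 410). Its ticket (316,153) matches, followed by green, blue and red to the right. The top camera reads y about 2.5 mm low.

Call:
step_arm(
  motion=[
    [5.5,0.1,0,4,0],
    [5.5,0.1,0,8,0],
    [5.5,0.1,0,12,0],
    [5.5,0.1,0,15,0],
    [5.5,0.1,0,16.8,0],
    [5.5,0.1,0,16.8,0],
    [5.5,0.1,0,16.8,0],
    [1.5,0.1,0,16.8,0],
    [1.5,0.1,0,16.8,0],
    [1.5,0.1,0,16.8,0],
    [1.5,0.1,0,16.8,0],
    [1.5,0.1,0,16.8,0],
    [1.5,0.1,0,16.8,0],
    [1.5,0.1,0,16.8,0],
  ],
  force=40,
)

```text
time: 3.55
tool_pos: [0.6561, 0.1907, 0.0634]
tcp_rot: [3.141, -0.01, -0.0]
wrist_force: [-0.3, -0.5, 1.1]
width: 0.276
grip_force: 43.5
```

Call:
step_arm(
  motion=[
    [1.5,0,0,-2,0],
    [1.5,0,0,-5,0],
    [1.5,0,0,-9,0],
    [1.5,0,0,-13,0],
    [1.5,0,0,-16,0],
    [1.5,0,0,-16,0],
    [1.5,-4,0,-16,0],
    [1.5,-8,3,-16,0],
    [1.5,-12,7,-16,-2],
    [1.5,-16,11,-16,-2],
    [1.5,-19.2,15,-16,-2],
    [1.5,-19.2,19,-16,-2],
    [1.5,-19.2,23,-16,-2],
    [1.5,-19.2,27,-16,-2],
    [1.5,-19.2,30,-16,-2],
    [1.5,-19.2,30,-16,-2],
    [1.5,-19.2,30,-16,-2],
    [1.5,-19.2,30,-16,-2],
  ],
)

```text
time: 5.35
tool_pos: [0.4615, -0.1071, 0.222]
tcp_rot: [-3.14, -0.045, 0.003]
wrist_force: [0.1, 0.1, -2.8]
width: 0.275
grip_force: 43.0
```

```bash
python3 - <<'E'
from h import *
go(.464,-.109,.22,1.9)
im,W=wrist(); cv2.imwrite("pics/w2.png",im[:,:,::-1]); np.save("w2.npy",W)
z=np.load("top.npz")
im2,d,T=cloud("top")
def rect(W,m,l):
    p=W[m][:,:2]; c,s,a=cv2.minAreaRect((p*1000).astype(np.float32)); print(l,len(p),np.round(c,1),np.round(s,1),round(a,2))
Z=W[...,2]; rect(W,(Z>.028)&(Z<.045)&(W[...,0]<.57)&(W[...,0]>.36),"wrist disp")
E
```

```text
shift cm [0.24 0.19 0.2 ] twist -0.24 tilt [-0.002  0.001 -1.   ] t 5.35 q6 1.26
wrist disp 22120 [461.2  -3.7] [113.6 280.3] 1.68
```

View pics/w2.png

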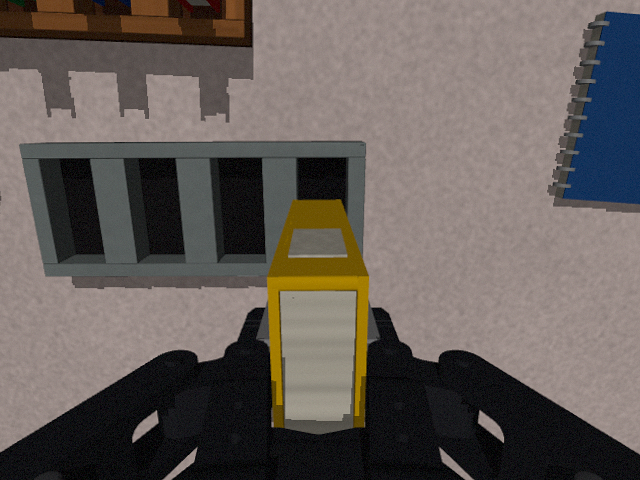

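Call:
step_arm(
  motion=[
    [1.5,0.2,0.15,0,0],
    [1.5,0.2,0.15,4,0],
    [1.5,0.2,0.15,8,0],
    [1.5,0.2,0.15,10,0],
    [1.5,0.2,0.15,12,0],
    [1.5,0.2,0.15,14,0],
    [1.5,0.2,0.15,15,0],
    [1.5,0.2,0.15,15.7,0],
    [1.5,0.2,0.15,15.7,0],
    [1.5,0.2,0.15,15.7,0],
  ],
)

```text
time: 6.45
tool_pos: [0.4651, -0.1095, 0.067]
tcp_rot: [3.141, 0.045, 0.002]
wrist_force: [-0.2, 0.7, -2.0]
width: 0.273
grip_force: 42.9
```

Call:
step_arm(
  motion=[
    [1.5,0,0,0.25,0],
    [1.5,0,0,0.25,0],
    [3.0,0,0,0.25,0],
    [4.5,0,0,0.25,0],
    [5.5,0,0,0.25,0],
    [5.5,0,0,0.25,0],
    [5.5,0,0,0.25,0],
    [5.5,0,0,-3,0],
    [5.5,0,0,-7,0],
    [5.5,0,0,-11,0],
    [5.5,0,0,-15,0],
    [5.5,0,0,-15,0],
    [5.5,0,0,-15,0],
  ],
)

```text
time: 7.75
tool_pos: [0.4652, -0.1097, 0.2178]
tcp_rot: [3.14, 0.045, 0.005]
wrist_force: [-0.7, 0.0, 0.6]
width: 0.648
grip_force: 0.0
```

```bash
cat >> h.py <<'E'
def tops():
    im,W=wrist(); Z=W[...,2]; m=(Z>.105)&(Z<.13)
    n,l,st,c=cv2.connectedComponentsWithStats(m.astype(np.uint8))
    for i in range(1,n):
        if st[i,4]>800:
            r=cv2.minAreaRect((W[l==i][:,:2]*1000).astype(np.float32)); print("top",np.round(r[0],1),np.round(r[1],1),round(r[2],1),im[l==i].mean(0).round(),np.nanmedian(Z[l==i]).round(4))
    return im,W
E
python3 - <<'E'
from h import *
tops(); go(.655,.1225,.22,-.5)
E
```

```text
top [ 466.2 -108.5] [70.  24.1] 1.3 [147. 133.  90.] 0.1145
shift cm [ 19.75 -22.63  -0.4 ] twist 2.14 tilt [-0.  0. -1.] t 7.8 q6 1.26
```

Call:
step_arm(
  motion=[
    [5.5,4,-4.8,0,2],
    [5.5,8,-9.2,0,2],
    [5.5,12,-13.8,0,2],
    [5.5,16,-18.4,0,2],
    [5.5,19.7,-22.7,0,2],
    [5.5,19.7,-22.7,0,2],
    [5.5,19.7,-22.7,0,2],
    [5.5,19.7,-22.7,0,2],
    [5.5,19.7,-22.7,4,2],
    [5.5,19.7,-22.7,8,2],
    [5.5,19.7,-22.7,12,2],
    [5.5,19.7,-22.7,14,2],
    [5.5,19.7,-22.7,15.4,2],
    [5.5,19.7,-22.7,15.4,2],
    [1.5,19.7,-22.7,15.4,2],
    [1.5,19.7,-22.7,15.4,2],
    [1.5,19.7,-22.7,15.4,2],
    [1.5,19.7,-22.7,15.4,2],
    [1.5,19.7,-22.7,15.4,2],
    [1.5,19.7,-22.7,15.4,2],
  ],
)

```text
time: 9.8
tool_pos: [0.6593, 0.124, 0.0747]
tcp_rot: [-3.138, 0.013, -0.019]
wrist_force: [-13.7, 5.0, 45.1]
width: 0.273
grip_force: 58.9
```

```bash
python3 - <<'E'
from h import *
for i in range(2): go(.4612+.0007,-.0037-.035,.22,1.7); bot.read_camera("top")
E
```

```text
shift cm [-19.43  16.38 -14.81] twist -2.16 tilt [ 0.012  0.003 -1.   ] t 9.8 q6 1.73
shift cm [-19.43  16.37 -14.81] twist -2.16 tilt [ 0.012  0.003 -1.   ] t 9.85 q6 1.73
```

```bash
python3 - <<'E'
from h import *
im,d=bot.read_camera("scene"); cv2.imwrite("pics/s2.png",cv2.resize(im[180:340,250:460,::-1],None,fx=3.7,fy=3.7,interpolation=cv2.INTER_CUBIC))
s=bot.read_state(); print(s["wrist_force"],s["torque"],s["tool_pos"],s["q"])
E
```

```text
[-13.02499339   5.26701649  46.10626456] [-0.84213522  1.86239769 -0.48004709] [0.65930985 0.12393672 0.07477447] [1.48070712e-01 3.78276864e-01 1.75924001e+00 1.41733530e-03
 9.91548010e-01 1.72607387e+00]
```

View pics/s2.png

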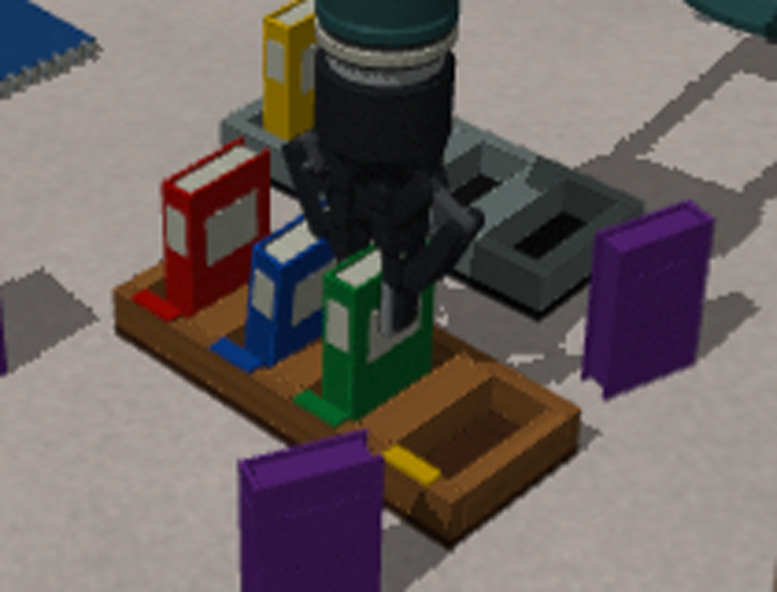

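The grasp on green holds, but the gripper's linkage bore on the neighbouring blue book, which stands 4 mm closer. I'm lifting now and will grasp higher from here on.

Call:
step_arm(
  motion=[
    [1.5,0,0,-0.6,0],
    [1.5,0,0,-1.2,0],
    [1.5,0,0,-2,0],
    [1.5,0,0,-4,0],
    [1.5,0,0,-7,0],
    [1.5,0,0,-10,0],
    [1.5,0,0,-13,0],
    [1.5,0,0,-16,0],
    [1.5,0,0,-16,0],
    [1.5,0,0,-16,0],
  ],
)

```text
time: 10.95
tool_pos: [0.6544, 0.1223, 0.2218]
tcp_rot: [3.141, -0.011, -0.001]
wrist_force: [-0.0, 0.3, -1.0]
width: 0.275
grip_force: 41.9
```

```bash
python3 - <<'E'
from h import *
go(.4612+.0007,-.0037-.035,.22,1.7)
im,W=wrist(); cv2.imwrite("pics/w3.png",im[:,:,::-1])
Z=W[...,2]
m=(Z>.1)&(Z<.3)&(W[...,1]>.1)&(W[...,1]<.15); p=W[m]; print("held",np.round(np.nanpercentile(p,[2,50,98],axis=0),4))
E
```

```text
shift cm [-19.13  16.24   0.19] twist -2.11 tilt [-0. -0. -1.] t 10.95 q6 1.73
held [[0.6372 0.1018 0.1878]
 [0.6664 0.1238 0.2618]
 [0.6865 0.1461 0.2992]]
```

View pics/w3.png

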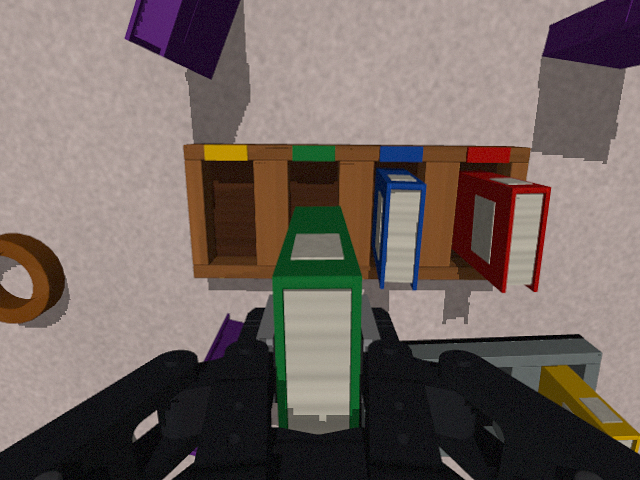

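Call:
step_arm(
  motion=[
    [1.5,-4,3,0,-1],
    [1.5,-8,6.5,0,-2],
    [1.5,-12,10,0,-2],
    [1.5,-16,13,0,-2],
    [1.5,-19.1,16.2,0,-2],
    [1.5,-19.1,16.2,0,-2],
    [1.5,-19.1,16.2,0,-2],
    [1.5,-19.1,16.2,0,-2],
  ],
)

```text
time: 11.8
tool_pos: [0.4626, -0.0374, 0.2211]
tcp_rot: [-3.141, -0.044, 0.003]
wrist_force: [-0.0, -0.1, -1.6]
width: 0.277
grip_force: 41.9
```

```bash
cat >> h.py <<'E'
def held():
    s=bot.read_state(); im,W=wrist()
    p=W[320:400:5,318:323].reshape(-1,3); print("held top - tcp z",np.nanmedian(p[:,2])-s["tool_pos"][2])
    z=np.nanmedian(p[:,2]); q=W[:,320]; q=q[abs(q[:,2]-z)<.004]; print("x range of top at col 320",q[:,0].min(),q[:,0].max(),"tcp",s["tool_pos"].round(4))
    q=W[300:380,:].reshape(-1,3); q=q[abs(q[:,2]-z)<.004]; print("y",np.percentile(q[:,1],[2,98]).round(4))
    print("book front col320 tilt:",[W[r,320].round(4).tolist() for r in (215,240,265,282,420)])
E
python3 - <<'E'
from h import *
go(.4612+.0007,-.0037-.035,.22,1.7); held()
E
```

```text
shift cm [-0.07  0.13  0.11] twist -0.08 tilt [-0.002  0.001 -1.   ] t 11.8 q6 1.41
held top - tcp z 0.03942459450631039
x range of top at col 320 0.44106892298730993 0.49450926313666993 tcp [ 0.4626 -0.0374  0.2211]
y [-0.0552 -0.0173]
book front col320 tilt: [[0.4934, -0.0363, 0.1805], [0.4949, -0.036, 0.2301], [0.4942, -0.036, 0.2545], [0.4925, -0.036, 0.2634], [0.4467, -0.0374, 0.2615]]
```

Call:
step_arm(
  motion=[
    [1.5,0.25,0.1,0,0],
    [1.5,0.25,0.1,3,0],
    [1.5,0.25,0.1,6,0],
    [1.5,0.25,0.1,9,0],
    [1.5,0.25,0.1,11,0],
    [1.5,0.25,0.1,12.5,0],
    [1.5,0.25,0.1,13.5,0],
    [1.5,0.25,0.1,14.3,0],
    [1.5,0.25,0.1,14.3,0],
    [1.5,0.25,0.1,14.3,0],
  ],
)

```text
time: 12.85
tool_pos: [0.4659, -0.0386, 0.0797]
tcp_rot: [3.141, 0.045, 0.001]
wrist_force: [1.0, -0.3, -0.6]
width: 0.278
grip_force: 42.0
```

Call:
step_arm(
  motion=[
    [1.5,0,0,0.2,0],
    [1.5,0,0,0.2,0],
    [3.0,0,0,0.2,0],
    [4.0,0,0,0.2,0],
    [5.0,0,0,0.2,0],
    [5.0,0,0,0.2,0],
    [5.0,0,0,0.2,0],
    [5.0,0,0,-3,0],
    [5.0,0,0,-7,0],
    [5.0,0,0,-11,0],
    [5.0,0,0,-14,0],
    [5.0,0,0,-14,0],
    [5.0,0,0,-14,0],
  ],
)

```text
time: 14.15
tool_pos: [0.4657, -0.0387, 0.2201]
tcp_rot: [3.141, 0.045, 0.003]
wrist_force: [-1.5, 0.2, -0.7]
width: 0.587
grip_force: 0.0
```

```bash
python3 - <<'E'
from h import *
tops(); go(.655,.0575,.22,-.5)
E
```

```text
top [ 466.1 -108.6] [70.2 24.9] 1.2 [146. 130.  82.] 0.1145
top [461.1 -37.4] [70.7 23.9] 2.4 [113. 130. 107.] 0.1145
shift cm [19.29 -9.06 -0.15] twist 2.14 tilt [-0.001  0.    -1.   ] t 14.2 q6 1.41
```

Call:
step_arm(
  motion=[
    [5.0,4,-2,0,2],
    [5.0,8,-4,0,2],
    [5.0,12,-6,0,2],
    [5.0,16,-8,0,2],
    [5.0,19.3,-9.2,0,2],
    [5.0,19.3,-9.2,0,2],
    [5.0,19.3,-9.2,0,2],
    [5.0,19.3,-9.2,4,2],
    [5.0,19.3,-9.2,8,2],
    [5.0,19.3,-9.2,11,2],
    [5.0,19.3,-9.2,13,2],
    [5.0,19.3,-9.2,14.2,2],
    [5.0,19.3,-9.2,14.2,2],
    [5.0,19.3,-9.2,14.2,2],
  ],
)

```text
time: 15.6
tool_pos: [0.6555, 0.0586, 0.078]
tcp_rot: [-3.142, 0.011, -0.001]
wrist_force: [0.0, 0.4, 0.2]
width: 0.583
grip_force: 0.0
```

Call:
step_arm(
  motion=[
    [1.5,0,0,0,0],
    [1.5,0,0,0,0],
    [1.5,0,0,0,0],
    [1.5,0,0,0,0],
    [1.5,0,0,0,0],
    [1.5,0,0,0,0],
  ],
)

```text
time: 16.2
tool_pos: [0.657, 0.0591, 0.0793]
tcp_rot: [-3.141, 0.01, -0.005]
wrist_force: [-1.9, 1.0, 6.3]
width: 0.281
grip_force: 39.9
```

Call:
step_arm(
  motion=[
    [1.5,0,0,-1,0],
    [1.5,0,0,-3,0],
    [1.5,0,0,-6,0],
    [1.5,0,0,-10,0],
    [1.5,0,0,-14,0],
    [1.5,0,0,-14,0],
    [1.5,-4,0.5,-14,-2],
    [1.5,-8,1,-14,-2],
    [1.5,-12,1.7,-14,-2],
    [1.5,-16,2.3,-14,-2],
    [1.5,-19.5,2.8,-14,-2],
    [1.5,-19.5,2.8,-14,-2],
    [1.5,-19.5,2.8,-14,-2],
    [1.5,-19.5,2.8,-14,-2],
  ],
)

```text
time: 17.6
tool_pos: [0.461, 0.0321, 0.2173]
tcp_rot: [3.141, 0.045, 0.001]
wrist_force: [0.5, 0.6, -2.1]
width: 0.278
grip_force: 39.9
```

```bash
python3 - <<'E'
from h import *
go(.4602,.0313,.22,1.7); held()
E
```

```text
shift cm [-0.09  0.08 -0.27] twist -0.06 tilt [ 0.001 -0.    -1.   ] t 17.6 q6 1.56
held top - tcp z 0.03498684107131694
x range of top at col 320 0.4357864799090355 0.4961847882810811 tcp [0.461  0.0321 0.2173]
y [0.0187 0.0485]
book front col320 tilt: [[0.4959, 0.0334, 0.1959], [0.4964, 0.0336, 0.2374], [0.4942, 0.0336, 0.2554], [0.4882, 0.0334, 0.253], [0.4409, 0.032, 0.2526]]
```

Call:
step_arm(
  motion=[
    [1.5,-0.1,0.1,0,0],
    [1.5,-0.1,0.1,3,0],
    [1.5,-0.1,0.1,6,0],
    [1.5,-0.1,0.1,9,0],
    [1.5,-0.1,0.1,11,0],
    [1.5,-0.1,0.1,12.5,0],
    [1.5,-0.1,0.1,13.6,0],
    [1.5,-0.1,0.1,13.6,0],
    [1.5,-0.1,0.1,13.6,0],
  ],
)

```text
time: 18.55
tool_pos: [0.46, 0.0311, 0.0813]
tcp_rot: [3.141, 0.045, 0.0]
wrist_force: [-0.2, 0.1, -1.4]
width: 0.278
grip_force: 39.6
```

Call:
step_arm(
  motion=[
    [1.5,0,0,0.1,0],
    [1.5,0,0,0.1,0],
    [3.0,0,0,0.1,0],
    [4.0,0,0,0.1,0],
    [5.0,0,0,0.1,0],
    [5.0,0,0,0.1,0],
    [5.0,0,0,0.1,0],
    [5.0,0,0,-3,0],
    [5.0,0,0,-7,0],
    [5.0,0,0,-11,0],
    [5.0,0,0,-14,0],
    [5.0,0,0,-14,0],
    [5.0,0,0,-14,0],
  ],
)

```text
time: 19.85
tool_pos: [0.4599, 0.0311, 0.2221]
tcp_rot: [-3.141, -0.045, -0.003]
wrist_force: [-1.3, 0.7, -0.8]
width: 0.587
grip_force: 0.0
```

```bash
python3 - <<'E'
from h import *
tops(); go(.6535,-.0105,.222,0)
E
```

```text
top [511.7 213.4] [26.3 70.6] 74.1 [71. 30. 91.] 0.1069
top [ 465.7 -108.6] [70.1 25.9] 1.4 [140. 123.  72.] 0.1144
top [459.7  32.5] [70.6 23.9] 1.9 [116. 122. 132.] 0.1145
top [461.4 -37.6] [70.3 24.8] 2.7 [101. 121.  97.] 0.1145
shift cm [19.33  4.71 -0.15] twist 1.64 tilt [-0.001  0.    -1.   ] t 19.9 q6 1.56
```

Call:
step_arm(
  motion=[
    [5.0,4,1,0,0.5],
    [5.0,8,2,0,0.5],
    [5.0,12,3,0,0.5],
    [5.0,16,4,0,0.5],
    [5.0,19.3,4.7,0,0.5],
    [5.0,19.3,4.7,0,0.5],
    [5.0,19.3,4.7,0,0.5],
    [5.0,19.3,4.7,4,0.5],
    [5.0,19.3,4.7,8,0.5],
    [5.0,19.3,4.7,11,0.5],
    [5.0,19.3,4.7,13,0.5],
    [5.0,19.3,4.7,14.4,0.5],
    [5.0,19.3,4.7,14.4,0.5],
    [5.0,19.3,4.7,14.4,0.5],
    [1.5,19.3,4.7,14.4,0.5],
    [1.5,19.3,4.7,14.4,0.5],
    [1.5,19.3,4.7,14.4,0.5],
    [1.5,19.3,4.7,14.4,0.5],
    [1.5,19.3,4.7,14.4,0.5],
    [1.5,19.3,4.7,14.4,0.5],
  ],
)

```text
time: 21.9
tool_pos: [0.6551, -0.0106, 0.0793]
tcp_rot: [3.141, 0.031, 0.005]
wrist_force: [-0.2, -0.6, 5.8]
width: 0.279
grip_force: 40.1
```

Call:
step_arm(
  motion=[
    [1.5,0,0,-1,0],
    [1.5,0,0,-3,0],
    [1.5,0,0,-6,0],
    [1.5,0,0,-10,0],
    [1.5,0,0,-14,0],
    [1.5,0,0,-14,0],
    [1.5,-4,-2.4,-14,-0.6],
    [1.5,-8,-4.8,-14,-0.6],
    [1.5,-12,-7.2,-14,-0.6],
    [1.5,-16,-9.6,-14,-0.6],
    [1.5,-19.5,-11.6,-14,-0.6],
    [1.5,-19.5,-11.6,-14,-0.6],
    [1.5,-19.5,-11.6,-14,-0.6],
    [1.5,-19.5,-11.6,-14,-0.6],
  ],
)

```text
time: 23.3
tool_pos: [0.457, 0.1015, 0.2172]
tcp_rot: [3.141, 0.047, 0.001]
wrist_force: [1.4, 0.9, -1.3]
width: 0.277
grip_force: 39.7
```

```bash
python3 - <<'E'
from h import *
go(.4581,.1013,.22,1.7); held()
E
```

```text
shift cm [ 0.11  0.02 -0.28] twist 0.03 tilt [ 0. -0. -1.] t 23.3 q6 1.71
held top - tcp z 0.03488151899723621
x range of top at col 320 0.43139508593258613 0.4912560050244364 tcp [0.457  0.1015 0.2172]
y [0.0882 0.1179]
book front col320 tilt: [[0.491, 0.1028, 0.1918], [0.4918, 0.103, 0.2353], [0.4903, 0.1031, 0.2558], [0.4838, 0.1028, 0.2518], [0.436, 0.1013, 0.2516]]
```

Its centre is about 0.456, so I shift +0.2 cm in x.

Call:
step_arm(
  motion=[
    [1.5,0.2,0,0,0],
    [1.5,0.2,0,3,0],
    [1.5,0.2,0,6,0],
    [1.5,0.2,0,9,0],
    [1.5,0.2,0,11,0],
    [1.5,0.2,0,12.5,0],
    [1.5,0.2,0,13.6,0],
    [1.5,0.2,0,13.6,0],
    [1.5,0.2,0,13.6,0],
  ],
)

```text
time: 24.25
tool_pos: [0.4592, 0.1016, 0.0814]
tcp_rot: [-3.141, -0.047, -0.0]
wrist_force: [0.3, -0.3, -1.3]
width: 0.275
grip_force: 39.7
```

Call:
step_arm(
  motion=[
    [1.5,0,0,0.1,0],
    [1.5,0,0,0.1,0],
    [3.0,0,0,0.1,0],
    [4.0,0,0,0.1,0],
    [5.0,0,0,0.1,0],
    [5.0,0,0,0.1,0],
    [5.0,0,0,0.1,0],
    [5.0,0,0,-3,0],
    [5.0,0,0,-7,0],
    [5.0,0,0,-11,0],
    [5.0,0,0,-15,0],
    [5.0,0,0,-18,0],
    [5.0,0,0,-18,0],
    [5.0,0,0,-18,0],
  ],
)

```text
time: 25.65
tool_pos: [0.4588, 0.1019, 0.2621]
tcp_rot: [-3.141, -0.048, -0.003]
wrist_force: [0.1, -0.0, -0.9]
width: 0.589
grip_force: 0.0
```

```bash
python3 - <<'E'
from h import *
tops()
im,d=bot.read_camera("scene"); cv2.imwrite("pics/s3.png",im[:,:,::-1])
E
```

```text
top [511.7 212.9] [25.1 70.3] 74.0 [71. 30. 91.] 0.1068
top [ 465.8 -108.4] [70.1 26.9] 1.7 [127. 111.  63.] 0.1144
top [458.1 103.3] [70. 24.] 1.7 [143. 106.  97.] 0.1146
top [459.6  32.5] [70.5 24.6] 1.7 [ 96. 103. 115.] 0.1145
top [461.  -37.6] [69.6 25.9] 2.9 [ 85. 106.  82.] 0.1144
```

View pics/s3.png

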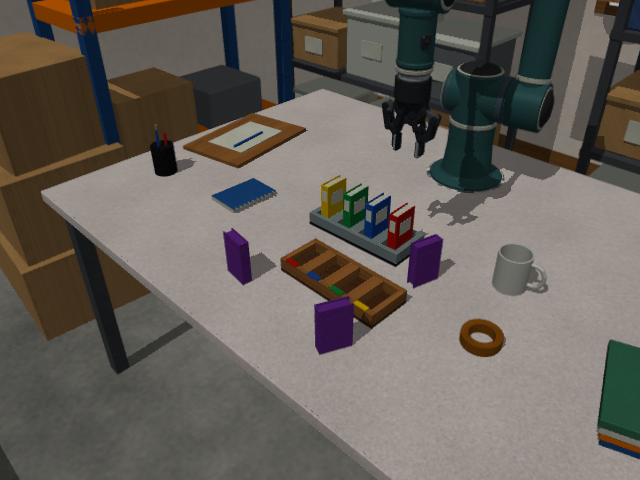

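All four books stand upright in the grey rack: yellow (333,197), green (355,205), blue (377,215), red (401,226). The tickets run the other way, and the mug, tape and notebook are where they were.

```bash
python3 -c "
from workcell import bot
print(bot.finish_job())"
```

```text
the job is handed in; nothing more can be done
None
```

The job is handed in with all four books standing upright in the grey rack in reverse order (left to right red, blue, green, yellow), each measured within about 3 mm of pocket centre; while I grasped green, the gripper apparently pressed on the blue book (wrist force about 46 N), which could count against the 40 N limit, and `finish_job()` returned no verdict.

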